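Gather the nuts in a lidded parts box, then open it

ROBOT

A 6-joint arm with a two-finger parallel gripper is mounted at the origin on the work surface. World frame = base frame: x ahead of the robot, y to its left, z up, the work surface at z = 0. Lengths are in m, angles in rad, forces in N, time in s.
With the tool pointing down it reaches from about 0.35 to 0.975 m from the base axis. Payload 4.9 kg.
Tool frame: the origin (TCP) lies midway between the tips of the shut fingers; the grasp point (between the pads) lies 19 mm behind it; z points along the fingers, y is the line along which they close (so a half turn about z gives the same grasp; the last joint's range is limited). The gripper opens to 85 mm and grips with 20 to 120 N. Pads are 22 mm wide; open, the fingers measure 114 mm over their backs; the gripper's body (76 mm by 85 mm) begins 54 mm behind the grasp point. The pads swing forward as they close: fully open they stand 13 mm farther back than shut.
Start: joints at [1.112, 0.053, 1.613, -0, 1.476, -0.119], TCP at [0.208, 0.589, 0.231] pointing down, gripper open.
Joint ranges: [-3.01, 3.01], [-1.01, 2.22], [0.06, 2.58], [-1.02, 4.17], [0.09, 2.62], [-3.14, 3.14]. Speed limits (rad/s): [2.57, 2.57, 3.14, 3.14, 3.14, 3.14].

INTERFACE

Orientations are given as a rotation vector (axis times angle).
In Python, from station import ctrl, optics, job gives the robot as it stands.
- The arm moves only by the shell command python3 -m jog 'ROWS' [OPENING] [FORCE]. ROWS is JSON, a list of rows, each a list of 2 entries, a list of its own where there are three numbers: the shift along the tool's x, y, z in m, then the turn, a rotation vector about the tool's x, y, z in rad. A call has 1 to 5 rows; each row is the pose to reach, as a shift and turn from the pose commanded when the call began, along the tool's axes at that moment; what a row does not reach only later rows make up. A row lasts 1/10 s, in which the tool goes at most 50 mm and 8.59 degrees, less where a joint would pass 70% of its speed; a pose out of reach is approached as far as the arm can. A call with a gripper value outside its range is refused whole. OPENING is the opening, from 0 (shut) to 1 (fully open), set as the call begins (- or left out, the last holds). The fingers move at their own pace and stop on an object; FORCE is the grip in N (left out, the last holds). Time passes only in rows, so rows that repeat a pose let the fingers close. It gives the time, the measured TCP pose, the force, the opening and the grip force at its end, in the units of the state.
- ctrl.get_obs(): the state, without advancing time (a new reading comes with each control period).
- optics.get_image(name): name is "scene" or "top"; returns a dict with "image" (400x640x3 uint8, blue, green, red), "fx", "fy", "cx", "cy" (pixels), "D" ([k1, k2, p1, p2, k3] as OpenCV has them; the pictures are not rectified), "rvec" (rotation vector, rad) and "tvec" (3), from world to camera coordinates, as OpenCV has them. Camera axes: x right, y down, z forward; pixel columns grow to the right and rows downward; lengths in m; the calibration is good to about 2 mm. A picture is of the moment at which its call begins. There is no depth.
- job.finish_job(): hands the job in; it is judged then, once.
The state is a dict: "t": time; "q": joint angles; "dq": joint speeds; "effort": joint torques, N m; "tool_pos": TCP position; "tool_rot": TCP orientation; "contact_force": force on the tool from outside, world axes, zero at the start; "wrist_torque": the same for the moment, N m; "opening": finger opening in m; "grip_force": force on a finger pad.
Only numpy, scipy, OpenCV 4.12 (cv2) and the standard library are available. Lean on these libraries where they do the work, as an engineer would, in place of code of your own. Each camera call takes 0.05 s, during which the arm holds its last target. There are 200 camera calls.

TASK

Pick up the long lidded parts box with its loose lid in place and tip it so that both nuts slide down to the end with the tab. Set it down level on the bench with the lid still on. Then lift the lid off and lay it flat on the bench beside the box, knob up, leaving both nuts together at the tab end.

Things in the scene. Friction and masses are not known exactly. Their poses are not given: they have to be found in the camera images.
- box_center (a point): Centre (17 mm up) of the long black parts box, 150 (x) x 56 (y) x 34 mm, z up, walls and floor 4 mm, 0.12-0.2 kg, loose on the bench (height 0). A tab sticks out 14 mm at its +x end, which points away from the robot (within 20 degrees). Grip it from above across its width at mid-length; the lid fits between the fingers. 50 mm beside its long sides is free, on its +y side 130 mm from its centre line.
- lid_knob (a point): Centre of the grey knob, 30 (x) x 16 (y) x 22 mm high, on the box's loose clear lid; 31 mm above the box centre when closed, axes as the box. Grip it across y. Lid plate 150 x 53 x 3 mm, its top 11 mm below this point; the plug beneath, 5 mm deep, sits in the box with 1.5 mm play. Only gravity holds the lid: it stays on at 35 degrees of tilt. On the bench this point is 19 mm up. 40 g.
- nut1: Steel hex nut, 17 mm across flats, 8 mm thick, 12 g, loose in the box; origin at the centre of its underside. Starts near the box's middle. Smooth: it slides once the box tilts more than about 15 degrees; 25 to 35 degrees for a second is plenty.
- nut2: A second nut like the first, starting at the end away from the tab. (The square box and the round dish near by are bystanders.)
There are look-alikes about, which are no part of the job. Leave any green look-alike of the part that bears box_center alone.

How it is judged:
On the way, in this order (a step that is already met when the one before it is completed fails the run):
1. the box is tilted (more than 11 degrees) with the lid on, and both nuts have slid to the tab end (x of nut1 in the frame of box_center between 0.03 and 0.075 m and x of nut2 in the frame of box_center between 0.03 and 0.075 m and y of nut1 in the frame of box_center between -0.027 and 0.027 m and z of nut1 in the frame of box_center between -0.02 and 0.015 m and y of nut2 in the frame of box_center between -0.027 and 0.027 m and z of nut2 in the frame of box_center between -0.02 and 0.015 m and distance between lid_knob and box_center below 0.037 m and angle between box_center's own z axis and vertical above 0.2 rad), for 0.2 s.
2. the box stands level on the bench again, lid still on, both nuts at the tab end (x of nut1 in the frame of box_center between 0.03 and 0.075 m and x of nut2 in the frame of box_center between 0.03 and 0.075 m and y of nut1 in the frame of box_center between -0.027 and 0.027 m and z of nut1 in the frame of box_center between -0.02 and 0.015 m and y of nut2 in the frame of box_center between -0.027 and 0.027 m and z of nut2 in the frame of box_center between -0.02 and 0.015 m and distance between lid_knob and box_center below 0.037 m and angle between box_center's own z axis and vertical below 0.12 rad and height (world z) of box_center below 0.023 m), for 0.2 s.
At the end, for the whole second after the job is handed in: The box stands level on the bench (10 degrees), both nuts lie in it over 30 mm from its centre towards the tab (within 40 mm of that end wall), and the lid lies flat on the bench (10 degrees), knob up, its knob over 55 mm from the box's centre (x of nut1 in the frame of box_center between 0.03 and 0.075 m and x of nut2 in the frame of box_center between 0.03 and 0.075 m and y of nut1 in the frame of box_center between -0.027 and 0.027 m and z of nut1 in the frame of box_center between -0.02 and 0.015 m and y of nut2 in the frame of box_center between -0.027 and 0.027 m and z of nut2 in the frame of box_center between -0.02 and 0.015 m and angle between each of box_center, lid_knob's own z axis and vertical below 0.17 rad and height (world z) of box_center below 0.025 m and height (world z) of lid_knob below 0.028 m and horizontal distance between lid_knob and box_center above 0.055 m); the robot touches nothing.
It fails at once if the lid comes off before both nuts are at the tab end (distance between lid_knob and box_center above 0.05 m and (not (x of nut1 in the frame of box_center above 0.03 m) or not (x of nut2 in the frame of box_center above 0.03 m))).
It fails at once if a nut falls out of the box (distance between any of nut1, nut2 and box_center above 0.1 m).
It also fails if it takes over 58 s, if anything falls off the work surface, if the arm or the gripper's body presses on something with over 40 N, if the wrist force passes 120 N, or if a joint passes its speed limit or range.

## Working session

There is one attempt and no reset: what is moved stays moved. The work goes in short steps, Python scripts to look and compute and a shell command to move; the robot and the scene stay as the last step left them, time stands still between calls to the robot, and variables do not carry over. Pictures are saved under pics/ and viewed, at most 10 in all, crops included, and the job is handed in when it is done.

```bash
mkdir -p pics; cat > h.py <<'E'
import numpy as np, cv2
from scipy.spatial.transform import Rotation as R
def px2w(d,uv,z):
    K=np.array([[d['fx'],0,d['cx']],[0,d['fy'],d['cy']],[0,0,1]])
    n=cv2.undistortPoints(np.array(uv,float).reshape(-1,1,2),K,np.array(d['D'],float)).reshape(-1,2)
    Rm=cv2.Rodrigues(np.array(d['rvec'],float))[0]; t=np.array(d['tvec'],float).ravel()
    c=-Rm.T@t; r=np.c_[n,np.ones(len(n))]@Rm
    return c+r*((z-c[2])/r[:,2])[:,None]
E
python3 - <<'E'
from station import ctrl,optics
import cv2,pickle
for n in("scene","top"):
    d=optics.get_image(n); cv2.imwrite(f"pics/{n}1.png",d["image"]); pickle.dump(d,open(f"{n}1.pkl","wb"))
    print(n,d['fx'],d['rvec'],d['tvec'])
print(ctrl.get_obs())
E
```

```text
scene 374.2774653075503 [ 0.84574694  2.41602096 -1.19642968] [ 0.39031209 -0.07789625  0.97524775]
top 492.4863270042941 [ 2.15097947 -2.16252827  0.12733586] [-0.04582051  0.46058508  0.92310812]
{'t': 0.1, 'q': array([ 1.11200406e+00,  5.32856414e-02,  1.61416449e+00, -8.02971869e-06,
        1.47601534e+00, -1.18982570e-01]), 'dq': array([-0.00058555, -0.00223697, -0.00438521,  0.00061355,  0.00169642,
       -0.00101956]), 'effort': array([ 1.59613438e-05, -3.94904137e+01, -3.71361852e+01, -1.02973577e-04,
        3.91925001e-03,  2.04844679e-05]), 'tool_pos': array([0.20805397, 0.58874852, 0.23018453]), 'tool_rot': array([-5.31117079e-01, -3.09583707e+00,  2.82301968e-03]), 'contact_force': array([-0.17833343,  0.71226824,  0.65287411]), 'wrist_torque': array([-0.02203418,  0.04648287,  0.00290386]), 'grip_force': 0.0, 'opening': 0.08571619936600425}
```

View pics/top1.png

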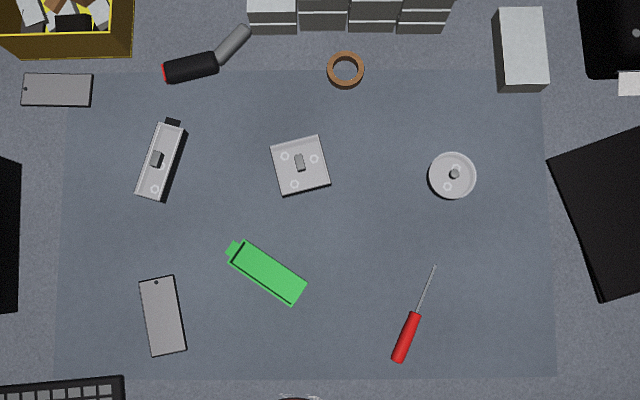

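View pics/scene1.png

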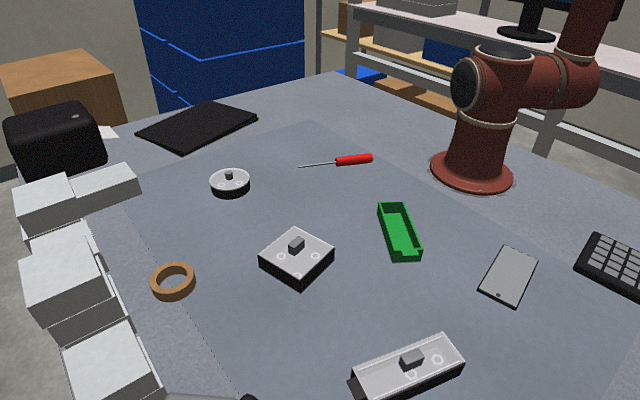

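Candidates are the black box with a clear lid and grey knob at top (161,160), the green open box at (267,272), the square box at (300,165) and the round dish at (452,175). Only the one at (161,160) is long, black and lidded, with its tab at (174,122) pointing away from the robot. I'll confirm it in a crop and measure it.

```bash
cat >> h.py <<'E'
def lidrect(d,lo,roi,z):
    x0,y0,x1,y1=roi; g=d['image'][y0:y1,x0:x1].max(2)
    m=cv2.morphologyEx((g>lo).astype(np.uint8),cv2.MORPH_CLOSE,np.ones((3,3)))
    c=max(cv2.findContours(m,0,1)[0],key=cv2.contourArea).reshape(-1,2)+[x0,y0]
    w=px2w(d,c,z)[:,:2]
    (cx,cy),_,_=r=cv2.minAreaRect((w*1000).astype(np.float32))
    return c,r,cv2.boxPoints(r)
E
python3 - <<'E'
import pickle,cv2,numpy as np
from h import *
d=pickle.load(open('top1.pkl','rb')); im=d['image']
print(im[140:180:10,140:190:6].max(2))
for lo in(125,140,155):
    c,r,b=lidrect(d,lo,(120,105,205,215),.037); print(lo,r,b.tolist())
print('tab',px2w(d,[[174,122]],.03), 'knob',px2w(d,[[157,158]],.059))
cr=cv2.resize(im[105:215,115:215],None,fx=5,fy=5,interpolation=cv2.INTER_CUBIC)
cv2.polylines(cr,[(c-[115,105])*5],True,(0,0,255),1); cv2.imwrite('pics/crop1.png',cr)
E
```

```text
[[126 126 163 155 169 169 172  30 127]
 [136 137 159 170 170 169 130  24 127]
 [128 168 129  92 171 194  28 134 130]
 [119 152 168 170 170  31  66 130 128]]
125 ((565.8202514648438, 256.3802795410156), (222.66802978515625, 167.979736328125), 1.4362397193908691) [[452.4160461425781, 337.55322265625], [456.6263732910156, 169.62628173828125], [679.2244873046875, 175.20733642578125], [675.01416015625, 343.13427734375]]
140 ((562.62255859375, 262.251220703125), (53.21354675292969, 150.7694549560547), 73.30490112304688) [[482.77197265625, 258.42242431640625], [627.18603515625, 215.10958862304688], [642.47314453125, 266.08001708984375], [498.05908203125, 309.3928527832031]]
155 ((562.9910278320312, 262.4654235839844), (52.574440002441406, 148.63442993164062), 73.46991729736328) [[484.2660827636719, 258.4092712402344], [626.757568359375, 216.1199951171875], [641.7159423828125, 266.5215759277344], [499.2244873046875, 308.81085205078125]]
tab [[0.64158404 0.23592624 0.03      ]] knob [[0.56189859 0.25736356 0.059     ]]
```

View pics/crop1.png

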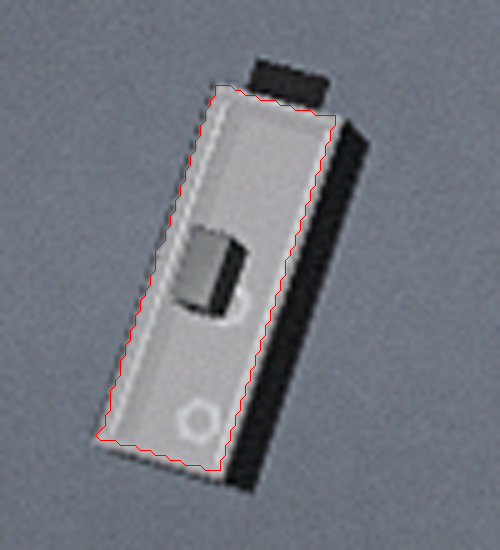

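The crop confirms it: black box, clear lid, grey knob at crop (210,260), tab at crop (290,82), and nuts at crop (200,420) and under the knob at (235,300). The centre is about (0.5625, 0.2623), yaw −16.7°.

```bash
cat >> h.py <<'E'
def go(p,yaw,tilt=0):
    """shift,turn in tool axes to TCP p, tool y along box y (yaw), tool x = -box x, tilted about tool y"""
    from station import ctrl
    o=ctrl.get_obs(); R0=R.from_rotvec(o['tool_rot'])
    bx=np.array([np.cos(yaw),np.sin(yaw),0]); z=np.array([0,0,-1.]); y=np.cross(z,-bx)
    T=R.from_matrix(np.c_[-bx,y,z])*R.from_rotvec([0,tilt,0])
    print('shift',R0.inv().apply(np.array(p)-o['tool_pos']).round(4),'turn',(R0.inv()*T).as_rotvec().round(4),'pos',o['tool_pos'].round(4),'q',o['q'].round(2),'t',o['t'],'op',o['opening'],'F',o['contact_force'].round(1))
E
python3 -c "
from h import *
go([.5627,.2624,.12],-.2915)"
```

```text
shift [-0.4432 -0.1893  0.1104] turn [-0.0019 -0.0003 -0.0483] pos [0.2081 0.5887 0.2302] q [ 1.11  0.05  1.61 -0.    1.48 -0.12] t 0.1 op 0.08571619936600425 F [-0.2  0.7  0.7]
```

```bash
python3 -m jog '[[[-0.045,-0.019,0.005],[0,0,-0.01]],[[-0.089,-0.038,0.01],[0,0,-0.02]],[[-0.133,-0.057,0.015],[0,0,-0.03]],[[-0.177,-0.076,0.02],[0,0,-0.04]],[[-0.221,-0.095,0.025],[0,0,-0.048]]]' 1
python3 -c "
from h import *
go([.5627,.2624,.12],-.2915)"
```

```text
t: 0.6
tool_pos: [0.3858, 0.4244, 0.2056]
tool_rot: [-0.456, -3.108, 0.001]
contact_force: [1.0, 0.6, 0.7]
opening: 0.0853
grip_force: 0.0
shift [-0.216  -0.1044  0.0856] turn [-0.0005 -0.0004  0.0004] pos [0.3858 0.4244 0.2056] q [ 0.7  -0.05  1.76  0.    1.43 -0.58] t 0.6 op 0.08532675053783455 F [1.  0.6 0.7]
```

```bash
python3 -m jog '[[[-0.045,-0.022,0.01],[0,0,0]],[[-0.089,-0.043,0.03],[0,0,0]],[[-0.133,-0.064,0.045],[0,0,0]],[[-0.175,-0.085,0.065],[0,0,0]],[[-0.212,-0.104,0.085],[0,0,0]]]' >/dev/null
python3 -m jog '[[[0,0,0],[0,0,0]],[[0,0,0],[0,0,0]],[[0,0,0],[0,0,0]]]' 
python3 -c "
from h import *
go([.5627,.2624,.006],-.2915)"
```

```text
t: 1.4
tool_pos: [0.5565, 0.2673, 0.1224]
tool_rot: [0.456, 3.108, 0.001]
contact_force: [0.1, 0.4, 0.3]
opening: 0.0854
grip_force: 0.0
shift [-0.0073 -0.0029  0.1164] turn [ 0.0004 -0.0001  0.0003] pos [0.5565 0.2673 0.1224] q [ 0.33  0.12  1.72  0.    1.29 -0.95] t 1.4 op 0.08539283208137408 F [0.1 0.4 0.3]
```

```bash
python3 -m jog '[[[-0.0073,-0.003,0.02],[0,0,0]],[[-0.0073,-0.003,0.045],[0,0,0]],[[-0.0073,-0.003,0.07],[0,0,0]],[[-0.0073,-0.003,0.095],[0,0,0]],[[-0.0073,-0.003,0.107],[0,0,0]]]' >/dev/null
python3 -m jog '[[[0,0,0.008],[0,0,0]],[[0,0,0.008],[0,0,0]],[[0,0,0.008],[0,0,0]]]'
python3 - <<'E'
from h import *
from station import optics
go([.5627,.2624,.006],-.2915)
a=optics.get_image('scene')['image'];b=optics.get_image('top')['image']
cv2.imwrite('pics/a2.png',np.hstack([cv2.resize(a[250:400,300:500],(400,300)),cv2.resize(b[90:240,100:300],(400,300))]))
E
```

```text
t: 2.2
tool_pos: [0.5638, 0.2623, 0.0085]
tool_rot: [0.456, 3.106, 0.001]
contact_force: [-0.4, 0.3, -1.0]
opening: 0.0855
grip_force: 0.0
shift [ 0.0011 -0.0002  0.0025] turn [0.0012 0.0017 0.0002] pos [0.5638 0.2623 0.0085] q [ 0.32  0.27  1.76  0.    1.1  -0.96] t 2.2 op 0.08552568884965438 F [-0.4  0.3 -1. ]
```

View pics/a2.png

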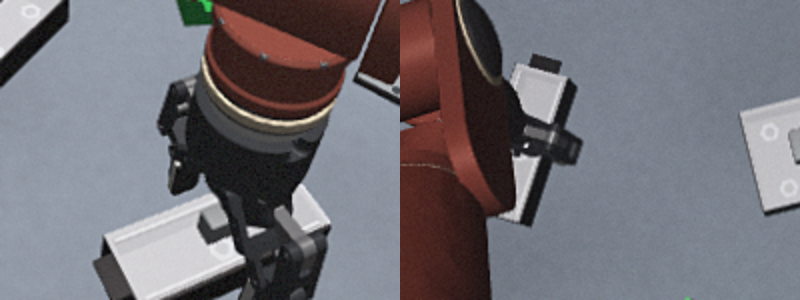

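```bash
python3 - <<'E'
from h import *
import pickle
c=np.array([.5627,.2624]);u=np.array([np.cos(-.2915),np.sin(-.2915)]);v=np.array([-u[1],u[0]])
P=np.array([[*(c+a*u+b*v),z] for a,b,z in [(0,-.05,.05),(0,.05,.05),(0,.05,.02),(0,0,.059),(0,.028,.034),(.075,.028,.034),(-.075,.028,.034)]])
for n in('scene','top'):
    d=pickle.load(open(n+'1.pkl','rb'));K=np.array([[d['fx'],0,d['cx']],[0,d['fy'],d['cy']],[0,0,1]])
    Rm=cv2.Rodrigues(np.array(d['rvec']))[0];print(n,'cam',-Rm.T@np.array(d['tvec']).ravel())
    print(cv2.projectPoints(P,np.array(d['rvec']),np.array(d['tvec']),K,np.array(d['D']))[0].reshape(-1,2).round(0).tolist())
E
```

```text
scene cam [0.83165547 0.38881992 0.51641822]
[[393.0, 331.0], [433.0, 393.0], [428.0, 404.0], [413.0, 356.0], [421.0, 384.0], [371.0, 406.0], [466.0, 364.0]]
top cam [ 0.34477996 -0.05163149  0.97202249]
[[180.0, 166.0], [132.0, 152.0], [137.0, 155.0], [154.0, 158.0], [145.0, 157.0], [158.0, 121.0], [133.0, 193.0]]
```

```bash
python3 -m jog '[[[0.001,0,0.005],[0,0,0]],[[0.001,0,0.005],[0,0,0]],[[0.001,0,0.005],[0,0,0]]]' >/dev/null
python3 -m jog '[[[0,0,0],[0,0,0]],[[0,0,0],[0,0,0]],[[0,0,0],[0,0,0]],[[0,0,0],[0,0,0]],[[0,0,0],[0,0,0]]]' 0.55 40 
python3 -m jog '[[[0,0,0],[0,0,0]],[[0,0,0],[0,0,0]],[[0,0,0],[0,0,0]],[[0,0,0],[0,0,0]],[[0,0,0],[0,0,0]]]' 0.4 60
```

```text
t: 3.1
tool_pos: [0.5623, 0.262, 0.0024]
tool_rot: [0.457, 3.108, 0.0]
contact_force: [0.9, 0.1, 1.9]
opening: 0.0553
grip_force: 44.6
t: 3.6
tool_pos: [0.5624, 0.262, 0.0025]
tool_rot: [0.457, 3.108, 0.001]
contact_force: [0.5, 0.2, 3.3]
opening: 0.0552
grip_force: 64.2
```

```bash
python3 -m jog '[[[0,0,-0.005],[0,0,0]],[[0,0,-0.02],[0,0,0]],[[0,0,-0.04],[0,0,0]],[[0,0,-0.06],[0,0,0]],[[0,0,-0.08],[0,0,0]]]' >/dev/null
python3 -m jog '[[[0,0,-0.015],[0,0,0]],[[0,0,-0.02],[0,0,0]],[[0,0,-0.02],[0,0,0]]]'
python3 -m jog '[[[0,0,0],[0,0.04,0]],[[0,0,0],[0,0.1,0]],[[0,0,0],[0,0.16,0]],[[0,0,0],[0,0.22,0]],[[0,0,0],[0,0.28,0]]]'
python3 -c "
from h import *
go([.5627,.2624,.1],-.2915,.5)"
```

```text
t: 4.4
tool_pos: [0.5624, 0.262, 0.103]
tool_rot: [0.457, 3.107, 0.001]
contact_force: [1.0, 0.3, -2.9]
opening: 0.0552
grip_force: 64.0
t: 4.9
tool_pos: [0.5612, 0.2616, 0.1005]
tool_rot: [-0.416, -2.829, -0.058]
contact_force: [-0.6, -0.6, -3.3]
opening: 0.0551
grip_force: 64.0
shift [-0.0013  0.0012  0.0002] turn [-0.0012  0.2157 -0.0008] pos [0.5612 0.2616 0.1005] q [ 0.25  0.3   1.59  0.14  1.51 -1.06] t 4.9 op 0.055063613686125445 F [-0.6 -0.6 -3.3]
```

```bash
python3 -m jog '[[[0,0,0],[0,0.06,0]],[[0,0,0],[0,0.12,0]],[[0,0,0],[0,0.18,0]],[[0,0,0],[0,0.22,0]],[[0,0,0],[0,0.23,0]]]'>/dev/null
for i in 1 2; do python3 -m jog '[[[0,0,0],[0,0,0]],[[0,0,0],[0,0,0]],[[0,0,0],[0,0,0]],[[0,0,0],[0,0,0]],[[0,0,0],[0,0,0]]]'; done
python3 - <<'E'
from h import *
from station import optics
go([.5627,.2624,.1],-.2915,0)
a=optics.get_image('scene')['image'];b=optics.get_image('top')['image']
cv2.imwrite('pics/a3.png',np.hstack([cv2.resize(a[200:400,280:480],(400,400)),cv2.resize(b[70:220,110:260],(400,400))]))
E
```

```text
t: 5.9
tool_pos: [0.562, 0.2621, 0.1024]
tool_rot: [-0.383, -2.608, -0.1]
contact_force: [0.4, -0.1, -1.5]
opening: 0.0552
grip_force: 63.9
t: 6.4
tool_pos: [0.5621, 0.2619, 0.1021]
tool_rot: [-0.383, -2.607, -0.1]
contact_force: [-0.1, -0.2, -2.2]
opening: 0.055
grip_force: 63.9
shift [-0.0014  0.0006  0.0016] turn [ 1.0e-04 -5.1e-01 -3.0e-04] pos [0.5621 0.2619 0.1021] q [ 0.21  0.42  1.47  0.24  1.71 -1.09] t 6.4 op 0.05499261884034147 F [-0.1 -0.2 -2.2]
```

View pics/a3.png

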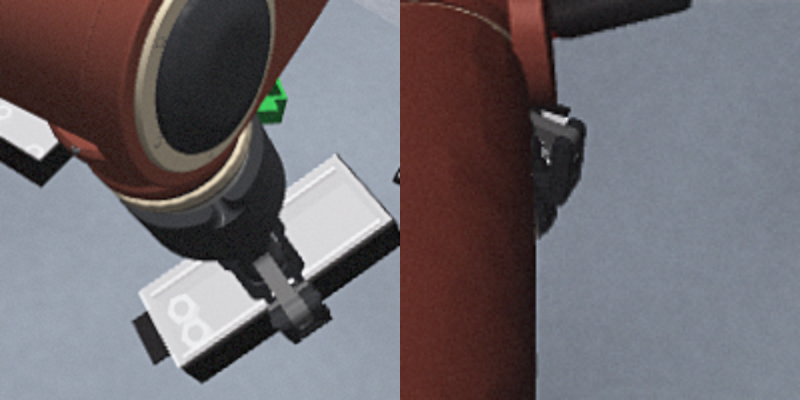

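The left half shows both nuts at the tab end, at (182,306) and (196,332), with the lid on and the box tilted. Next I'll level it and lower it.

```bash
python3 -m jog '[[[0,0,0],[0,-0.04,0]],[[0,0,0],[0,-0.1,0]],[[0,0,0],[0,-0.16,0]],[[0,0,0],[0,-0.22,0]],[[0,0,0],[0,-0.28,0]]]' >/dev/null
python3 -m jog '[[[0,0,0],[0,-0.06,0]],[[0,0,0],[0,-0.12,0]],[[0,0,0],[0,-0.18,0]],[[0,0,0],[0,-0.23,0]],[[0,0,0],[0,-0.23,0]]]'
python3 -m jog '[[[0,0,0],[0,0,0]],[[0,0,0],[0,0,0]],[[0,0,0],[0,0,0]]]' >/dev/null
python3 - <<'E'
from h import *
from station import optics
go([.5627,.2624,.004],-.2915,0)
a=optics.get_image('scene')['image']
cv2.imwrite('pics/a4.png',cv2.resize(a[200:400,280:480],(600,600)))
E
```

```text
t: 7.5
tool_pos: [0.5606, 0.2624, 0.1021]
tool_rot: [-0.455, -3.107, 0.0]
contact_force: [-0.7, 0.2, -2.0]
opening: 0.0551
grip_force: 64.0
shift [-0.0001  0.0007  0.0981] turn [-0.     -0.0005 -0.0008] pos [0.5624 0.2618 0.1021] q [ 0.32  0.15  1.73  0.    1.26 -0.96] t 7.8 op 0.0549019261928658 F [ 0.6 -0.2 -1.3]
```

View pics/a4.png

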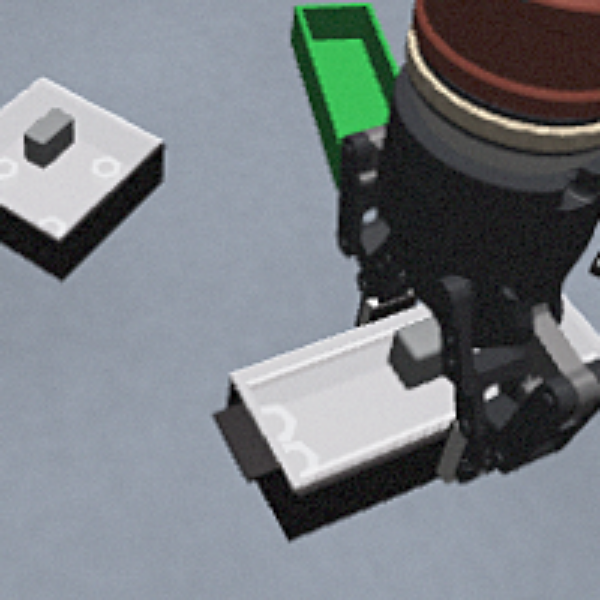

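The box is level, with the nuts at the tab end (crop 280,425 and 300,458) and the lid seated. Lowering it gently.

```bash
python3 -m jog '[[[0,0,0.01],[0,0,0]],[[0,0,0.03],[0,0,0]],[[0,0,0.055],[0,0,0]],[[0,0,0.075],[0,0,0]],[[0,0,0.088],[0,0,0]]]' >/dev/null
python3 -m jog '[[[0,0,0.002],[0,0,0]],[[0,0,0.005],[0,0,0]],[[0,0,0.008],[0,0,0]],[[0,0,0.0098],[0,0,0]],[[0,0,0.0098],[0,0,0]]]'
python3 -m jog '[[[0,0,0],[0,0,0]],[[0,0,0],[0,0,0]],[[0,0,0],[0,0,0]]]'
```

```text
t: 8.85
tool_pos: [0.5624, 0.2621, 0.0048]
tool_rot: [0.457, 3.107, 0.001]
contact_force: [-0.3, -0.5, -2.4]
opening: 0.0551
grip_force: 64.0
t: 9.15
tool_pos: [0.5622, 0.262, 0.0045]
tool_rot: [0.457, 3.108, 0.0]
contact_force: [0.0, 0.4, -2.4]
opening: 0.055
grip_force: 64.0
```

Still hanging (Fz −2.4), so I'll go 2 mm lower, then open.

```bash
python3 -m jog '[[[0,0,0.001],[0,0,0]],[[0,0,0.002],[0,0,0]],[[0,0,0.0022],[0,0,0]],[[0,0,0.0022],[0,0,0]]]'
python3 -m jog '[[[0,0,0],[0,0,0]],[[0,0,0],[0,0,0]],[[0,0,0],[0,0,0]],[[0,0,0],[0,0,0]],[[0,0,0],[0,0,0]]]' 1
python3 -m jog '[[[0,0,-0.01],[0,0,0]],[[0,0,-0.03],[0,0,0]],[[0,0,-0.06],[0,0,0]],[[0,0,-0.09],[0,0,0]],[[0,0,-0.12],[0,0,0]]]'
python3 -m jog '[[[-0.04,0.0,-0.04],[0,0,0]],[[0.03,0.0,-0.07],[0,0,0]],[[0.07,0.0,-0.07],[0,0,0]],[[0.11,0.0,-0.07],[0,0,0]],[[0.15,0,-0.07],[0,0,0]]]'
python3 - <<'E'
from h import *
from station import optics
import pickle
for n in('scene','top'): 
    d=optics.get_image(n); pickle.dump(d,open(n+'5.pkl','wb'))
    cv2.imwrite(f'pics/{n}5.png',d['image'])
a=cv2.imread('pics/scene5.png');b=cv2.imread('pics/top5.png')
cv2.imwrite('pics/a5.png',np.hstack([cv2.resize(a[200:400,280:480],(400,400)),cv2.resize(b[70:220,90:240],(400,400))]))
E
```

```text
t: 9.55
tool_pos: [0.5622, 0.262, 0.0025]
tool_rot: [0.457, 3.108, -0.0]
contact_force: [-0.7, 0.1, 0.7]
opening: 0.0553
grip_force: 64.4
t: 10.05
tool_pos: [0.5621, 0.262, 0.0022]
tool_rot: [0.457, 3.108, 0.0]
contact_force: [0.2, 0.0, -0.7]
opening: 0.0856
grip_force: 0.0
t: 10.55
tool_pos: [0.5621, 0.262, 0.1241]
tool_rot: [0.457, 3.108, 0.001]
contact_force: [-0.3, 0.3, 0.0]
opening: 0.0851
grip_force: 0.0
t: 11.05
tool_pos: [0.4169, 0.3057, 0.1937]
tool_rot: [0.457, 3.107, 0.003]
contact_force: [0.7, 0.7, 0.2]
opening: 0.0854
grip_force: 0.0
```

View pics/a5.png

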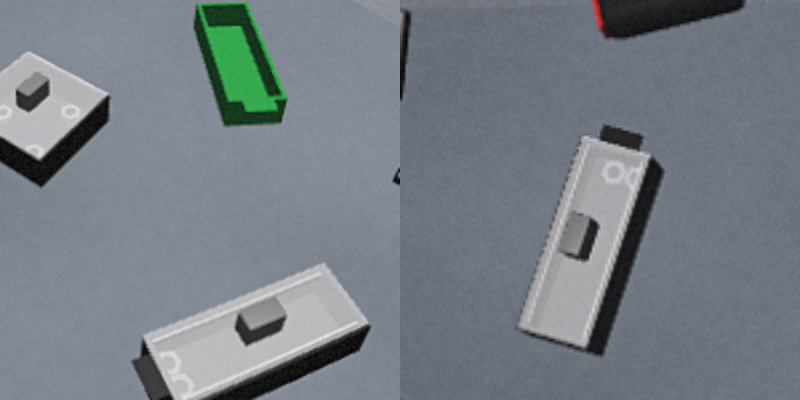

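Set down, lid on; both nuts at the tab end (right half: 612,172 and 632,178). Re-measuring the lid and knob.

```bash
python3 - <<'E'
from h import *
import pickle
d=pickle.load(open('top5.pkl','rb'))
for lo in(140,155):
    c,r,b=lidrect(d,lo,(120,105,205,215),.037); print(r)
g=d['image'][:,:,:].max(2)
# knob top face: grey 85-120 inside lid
m=np.zeros_like(g); m[135:180,140:175]=((g>75)&(g<122))[135:180,140:175]; k=cv2.fillPoly(np.zeros_like(g),[c],1); m=m*cv2.erode(k,np.ones((5,5)))
m=cv2.morphologyEx(m,cv2.MORPH_OPEN,np.ones((3,3)))
cc=max(cv2.findContours(m,0,1)[0],key=cv2.contourArea); M=cv2.moments(cc); uv=[M['m10']/M['m00'],M['m01']/M['m00']]
print('knob',uv,cv2.contourArea(cc),px2w(d,[uv],.059), cv2.minAreaRect((px2w(d,cc,.059)[:,:2]*1000).astype(np.float32)))
go([.5627,.2624,.1],-.2915)
E
```

```text
((565.9191284179688, 261.4206848144531), (53.613525390625, 153.49102783203125), 73.59537506103516)
((564.265869140625, 261.5785217285156), (52.91965103149414, 148.9950714111328), 73.56214141845703)Traceback (most recent call last):
  File "<stdin>", line 10, in <module>
ValueError: max() iterable argument is empty
```

```bash
python3 - <<'E'
from h import *
import pickle
d=pickle.load(open('top5.pkl','rb'))
print(px2w(d,[[156.4,157.4]],.059))
go([.5637,.2615,.1],-.288)
E
```

```text
[[0.56307982 0.25856595 0.059     ]]
shift [-0.1558 -0.0006  0.0925] turn [ 0.0007 -0.0008  0.0002] pos [0.4146 0.3062 0.1926] q [ 0.49 -0.19  1.91  0.    1.42 -0.79] t 11.15 op 0.08536260490714712 F [ 0.3 -0.1  0.1]
```

```bash
python3 -m jog '[[[-0.03,0,0.01],[0,0,0]],[[-0.07,0,0.02],[0,0,0]],[[-0.11,0,0.04],[0,0,0]],[[-0.145,0,0.07],[0,0,0]],[[-0.156,0,0.0925],[0,0,0]]]' 0.55 25 >/dev/null
python3 -m jog '[[[0,0,0],[0,0,0]],[[0,0,0],[0,0,0]],[[0,0,0],[0,0,0]],[[0,0,0],[0,0,0]]]'
python3 - <<'E'
from h import *
go([.5637,.2612,.041],-.288)
E
```

```text
t: 12.05
tool_pos: [0.5683, 0.261, 0.1019]
tool_rot: [0.455, 3.105, 0.002]
contact_force: [0.4, -0.3, 0.1]
opening: 0.0468
grip_force: 0.0
shift [ 0.0046 -0.0012  0.0608] turn [ 0.0019  0.0027 -0.0029] pos [0.5683 0.261  0.1019] q [ 0.31  0.16  1.72  0.    1.26 -0.97] t 12.05 op 0.04678201718439839 F [ 0.4 -0.3  0.1]
```

```bash
python3 -m jog '[[[0.0035,-0.001,0.015],[0.001,0.002,-0.003]],[[0.0035,-0.001,0.03],[0.001,0.002,-0.003]],[[0.0035,-0.001,0.045],[0.001,0.002,-0.003]],[[0.0035,-0.001,0.055],[0.001,0.002,-0.003]],[[0.0035,-0.001,0.059],[0.001,0.002,-0.003]]]' >/dev/null
python3 -m jog '[[[0,0,0.001],[0,0,0]],[[0,0,0.001],[0,0,0]],[[0,0,0.001],[0,0,0]]]'
python3 -m jog '[[[0,0,0],[0,0,0]],[[0,0,0],[0,0,0]],[[0,0,0],[0,0,0]],[[0,0,0],[0,0,0]],[[0,0,0],[0,0,0]]]' 0.1 25
```

```text
t: 12.85
tool_pos: [0.5648, 0.2604, 0.0404]
tool_rot: [-0.452, -3.108, 0.0]
contact_force: [-0.4, -0.6, -0.6]
opening: 0.0471
grip_force: 0.0
t: 13.35
tool_pos: [0.5646, 0.2604, 0.0403]
tool_rot: [-0.452, -3.108, 0.0]
contact_force: [-0.8, -0.3, 3.0]
opening: 0.0156
grip_force: 26.1
```

```bash
python3 -m jog '[[[0,0,0],[0,0,0]],[[0,0,0],[0,0,0]],[[0,0,-0.003],[0,0,0]],[[0,0,-0.008],[0,0,0]],[[0,0,-0.015],[0,0,0]]]' 0 40
python3 -m jog '[[[0,0,-0.01],[0,0,0]],[[0,0,-0.02],[0,0,0]],[[0,0,-0.03],[0,0,0]],[[0,0,-0.04],[0,0,0]],[[0,0,-0.04],[0,0,0]]]'
python3 - <<'E'
from h import *
from station import optics
go([.5637,.2612,.041],-.288)
a=optics.get_image('scene')['image']
cv2.imwrite('pics/a6.png',cv2.resize(a[200:400,280:480],(600,600)))
E
```

```text
t: 13.85
tool_pos: [0.5633, 0.26, 0.0539]
tool_rot: [-0.451, -3.105, 0.003]
contact_force: [0.1, -0.0, -1.2]
opening: 0.0152
grip_force: 41.4
t: 14.35
tool_pos: [0.5657, 0.2608, 0.0973]
tool_rot: [0.452, 3.107, 0.002]
contact_force: [0.0, 0.2, -0.5]
opening: 0.0148
grip_force: 41.4
shift [ 0.0021 -0.0002  0.0563] turn [ 0.0013  0.0014 -0.0008] pos [0.5657 0.2608 0.0973] q [ 0.31  0.16  1.73  0.    1.25 -0.97] t 14.35 op 0.014760408174779612 F [ 0.   0.2 -0.5]
```

View pics/a6.png

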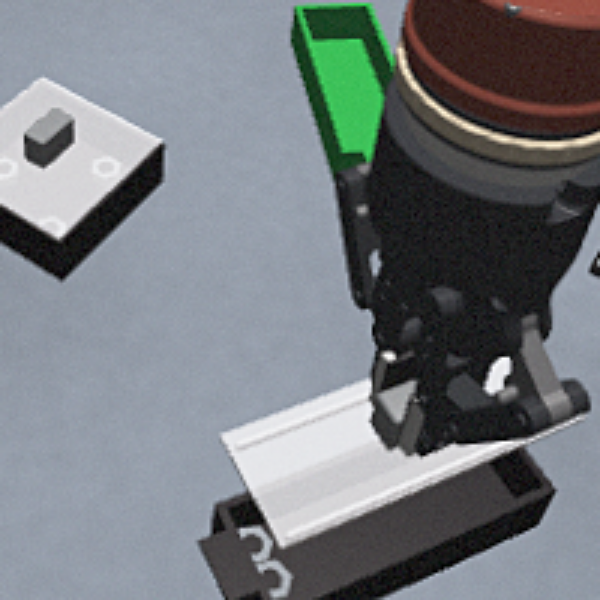

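The lid is lifted level, and the nuts are still at the tab end (crop 255,545 and 270,578). Moving +y and lowering.

```bash
python3 -m jog '[[[0,0.015,0],[0,0,0]],[[0,0.04,0],[0,0,0]],[[0,0.065,0],[0,0,0]],[[0,0.085,0],[0,0,0]],[[0,0.093,0],[0,0,0]]]' >/dev/null
python3 -m jog '[[[0,0,0],[0,0,0]],[[0,0,0.015],[0,0,0]],[[0,0,0.035],[0,0,0]],[[0,0,0.055],[0,0,0]],[[0,0,0.075],[0,0,0]]]' >/dev/null
python3 -m jog '[[[0,0,0.003],[0,0,0]],[[0,0,0.006],[0,0,0]],[[0,0,0.008],[0,0,0]],[[0,0,0.008],[0,0,0]],[[0,0,0.008],[0,0,0]]]'
python3 - <<'E'
from h import *
go([.5637,.2612,.0113],-.288)
E
```

```text
t: 15.9
tool_pos: [0.5912, 0.3497, 0.0126]
tool_rot: [-0.452, -3.108, -0.0]
contact_force: [0.1, -0.7, 0.3]
opening: 0.0151
grip_force: 41.4
shift [ 0.0012 -0.0926  0.0013] turn [ 0.0001 -0.0007 -0.0008] pos [0.5912 0.3497 0.0126] q [ 0.43  0.4   1.59  0.    1.15 -0.86] t 15.9 op 0.015091191519615344 F [ 0.1 -0.7  0.3]
```

```bash
python3 -m jog '[[[0,0,0.001],[0,0,0]],[[0,0,0.0015],[0,0,0]],[[0,0,0.0015],[0,0,0]],[[0,0,0.0015],[0,0,0]]]'
python3 -m jog '[[[0,0,0],[0,0,0]],[[0,0,0],[0,0,0]],[[0,0,0],[0,0,0]],[[0,0,0],[0,0,0]]]' 0.5
python3 -m jog '[[[0,0,-0.01],[0,0,0]],[[0,0,-0.03],[0,0,0]],[[0,0,-0.06],[0,0,0]],[[0,0,-0.1],[0,0,0]],[[0,0,-0.14],[0,0,0]]]'
python3 -m jog '[[[0.0,0.0,-0.04],[0,0,0]],[[0.03,0.0,-0.06],[0,0,0]],[[0.07,0.0,-0.06],[0,0,0]],[[0.11,0.0,-0.06],[0,0,0]],[[0.15,0,-0.06],[0,0,0]]]'
python3 -m jog '[[[0,0,0],[0,0,0]],[[0,0,0],[0,0,0]],[[0,0,0],[0,0,0]]]' >/dev/null
python3 - <<'E'
from h import *
from station import optics
a=optics.get_image('scene')['image'];b=optics.get_image('top')['image']
cv2.imwrite('pics/a7.png',np.hstack([cv2.resize(a[200:400,280:480],(400,400)),cv2.resize(b[70:220,70:220],(400,400))]))
E
```

```text
t: 16.3
tool_pos: [0.5912, 0.3498, 0.0113]
tool_rot: [-0.452, -3.108, -0.0]
contact_force: [-1.3, -0.7, 4.3]
opening: 0.0153
grip_force: 42.1
t: 16.7
tool_pos: [0.5903, 0.3493, 0.0095]
tool_rot: [-0.452, -3.106, 0.002]
contact_force: [-0.9, -0.1, -1.2]
opening: 0.043
grip_force: 0.0
t: 17.2
tool_pos: [0.5905, 0.3493, 0.1516]
tool_rot: [-0.452, -3.106, 0.002]
contact_force: [0.9, 0.6, -0.5]
opening: 0.0423
grip_force: 0.0
t: 17.7
tool_pos: [0.446, 0.3925, 0.2115]
tool_rot: [-0.453, -3.108, -0.001]
contact_force: [-0.2, 0.4, -0.4]
opening: 0.0428
grip_force: 0.0
```

View pics/a7.png

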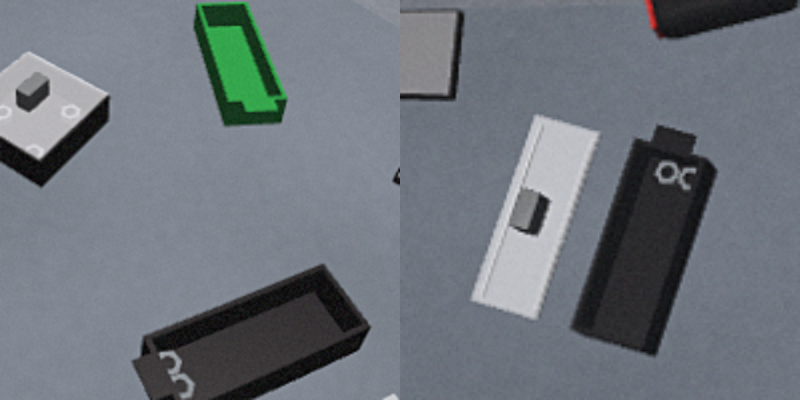

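The lid lies flat, knob up, at (535,215) in the right half. The box is level, with both nuts at the tab end (665,172 and 688,177).

```bash
python3 -c "
from station import job
print(job.finish_job())"
```

```text
the job is handed in; nothing more can be done
None
```

I handed the job in at about 18 s of the 58 s limit; the last picture shows the box level with both nuts at the tab end and the lid flat beside it, knob up, but the hand-in returned no verdict.

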